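# Swap the wrong relay in a repair kit

### The job

One of the four power relays in the black repair kit is the wrong kind. First take it out and stand it upright on the floor of the red reject tray, then pick from the grey stock tray the one relay that matches the kit's other three in both colour and height and seat it fully in the emptied pocket. Set both relays down without dropping them, leave everything else where it is, and let go at the end.

Things in the scene. Friction and masses are not known exactly. Their poses are not given: they have to be found in the camera images.
- kit: Repair kit: black moulded tray 150 (x) x 140 (y) x 18 mm high with four rectangular pockets, each 46 (along x) x 34 (along y) mm and 12 mm deep (pocket floor 6 mm above the table), centred at x = +-33 mm, y = +-30 mm in the tray's frame. Each pocket holds one relay upright, long side along the tray's x. Fixed to the bench. Origin: centre of its underside.
- stock: Stock tray: shallow grey open tray 90 (x) x 225 (y) mm, walls 16 mm high and 4 mm thick, floor 4 mm thick; three relays stand in it in a row along its y about 72 mm apart, turned any way. Fixed. Origin: centre of its underside.
- reject: Reject tray: shallow red open tray 100 (x) x 200 (y) mm, walls 20 mm high and 4 mm thick, floor 4 mm thick, with one old reject already standing in it. Fixed. Origin: centre of its underside.
- relay_blue: power relay, an upright block with a black foot and a blue cover, 38 (its x) x 26 (its y) x 50 mm tall (z), 60 g or so; origin: centre of its underside. The wrong one in the kit; it may be in any of the four pockets. Same size as the orange ones there.
- stock_orange_tall: power relay, an upright block with a black foot and an orange cover, 38 (its x) x 26 (its y) x 50 mm tall (z), 60 g or so; origin: centre of its underside. Stands somewhere in the stock tray; matches the orange relays of the kit.
- stock_orange_short: power relay, an upright block with a black foot and an orange cover, 38 (its x) x 26 (its y) x 34 mm tall (z), 60 g or so; origin: centre of its underside. Its top is black. In the stock tray: same colour as the kit's relays but too short.
- stock_blue: power relay, an upright block with a black foot and a blue cover, 38 (its x) x 26 (its y) x 50 mm tall (z), 60 g or so; origin: centre of its underside. In the stock tray: same kind as the wrong one.
- old_reject: power relay, an upright block with a black foot and a white cover, 38 (its x) x 26 (its y) x 34 mm tall (z), 60 g or so; origin: centre of its underside. Stands in the reject tray, anywhere within 55 mm of the middle along the tray's y, turned any way.
- flux_bottle: Loose amber bottle with a red cap, 42 mm across, 115 mm tall, standing behind the trays; origin: centre of its underside.
- magnifier: Fixed bench magnifier: round dark foot 90 mm across, thin post and a round lens at the top, 250 mm tall in all, within 50 mm of its axis; origin: centre of its underside.
- reel_stand: Fixed stand with a blue and a yellow wire reel stacked on a pin: foot 75 mm square, reels 60 mm across, pin top 128 mm above the table; between the robot and the trays. Origin: centre of its underside.
- screwdriver: Loose screwdriver with a red handle, 180 mm long, about 30 mm high, lying near the robot, on its left; origin: about its middle, on the table.
- pliers: Loose pliers with green handles, about 170 mm long, 12 mm high, lying near the robot, on its right; origin: about its middle, on the table.
- circuit_board: Loose green circuit board 75 x 60 mm, 16 mm high with its parts, lying flat at the far right; origin: centre of its underside.
- solder_spool: Loose silvery-white solder spool 54 mm across, 36 mm tall, standing at the far left; origin: centre of its underside.
- relay_orange_1: power relay, an upright block with a black foot and an orange cover, 38 (its x) x 26 (its y) x 50 mm tall (z), 60 g or so; origin: centre of its underside. In a pocket of the kit; a right one, stays there.
- relay_orange_2: power relay, an upright block with a black foot and an orange cover, 38 (its x) x 26 (its y) x 50 mm tall (z), 60 g or so; origin: centre of its underside. In a pocket of the kit; a right one, stays there.
- relay_orange_3: power relay, an upright block with a black foot and an orange cover, 38 (its x) x 26 (its y) x 50 mm tall (z), 60 g or so; origin: centre of its underside. In a pocket of the kit; a right one, stays there.

How it is judged (in metres and radians):
On the way, in this order (a step that is already met when the one before it is completed fails the run):
1. the wrong (blue) relay from the kit stands released in the reject tray (x of relay_blue in the frame of reject between -0.048 and 0.048 m and y of relay_blue in the frame of reject between -0.098 and 0.098 m and z of relay_blue in the frame of reject below 0.01 m and angle between relay_blue's own z axis and vertical below 0.12 rad and linear speed of relay_blue below 0.02 m/s and angular speed of relay_blue below 0.3 rad/s and contact force between the fingers and relay_blue below 0.05 N), for 0.2 s.
2. the tall orange relay from stock is seated in the kit's empty pocket and released (x of stock_orange_tall in the frame of kit between -0.055 and 0.055 m and y of stock_orange_tall in the frame of kit between -0.05 and 0.05 m and z of stock_orange_tall in the frame of kit below 0.01 m and angle between stock_orange_tall's own z axis and vertical below 0.12 rad and linear speed of stock_orange_tall below 0.02 m/s and angular speed of stock_orange_tall below 0.3 rad/s and contact force between the fingers and stock_orange_tall below 0.05 N), for 0.2 s.
At the end, for the whole second after the job is handed in: The blue relay stands on the reject tray's floor; the tall orange stock relay stands on the emptied kit pocket's floor (underside under 10 mm up); both upright within 0.12 rad, released, at rest; the kit's other relays upright and all other loose things within 20 mm of their starts (x of relay_blue in the frame of reject between -0.048 and 0.048 m and y of relay_blue in the frame of reject between -0.098 and 0.098 m and z of relay_blue in the frame of reject below 0.01 m and angle between each of relay_blue, stock_orange_tall, relay_orange_1, relay_orange_2, relay_orange_3's own z axis and vertical below 0.12 rad and linear speed of each of relay_blue, stock_orange_tall below 0.02 m/s and angular speed of each of relay_blue, stock_orange_tall below 0.3 rad/s and x of stock_orange_tall in the frame of kit between -0.055 and 0.055 m and y of stock_orange_tall in the frame of kit between -0.05 and 0.05 m and z of stock_orange_tall in the frame of kit below 0.01 m and distance of each of relay_orange_1, relay_orange_2, relay_orange_3, stock_orange_short, stock_blue, old_reject, flux_bottle, screwdriver, pliers, circuit_board, solder_spool from where it was at the start of the episode below 0.02 m); the robot touches nothing.
It fails at once if a relay was let go in the air (underside more than 35 mm above the table and not held) ((height (world z) of relay_blue above 0.035 m and contact force between the fingers and relay_blue below 0.01 N) or (height (world z) of stock_orange_tall above 0.035 m and contact force between the fingers and stock_orange_tall below 0.01 N)).
It fails at once if one of the kit's right relays, another relay or a loose bystander was moved more than 20 mm (distance of any of relay_orange_1, relay_orange_2, relay_orange_3, stock_orange_short, stock_blue, old_reject, flux_bottle, screwdriver, pliers, circuit_board, solder_spool from where it was at the start of the episode above 0.02 m).
It also fails if it takes over 62 s, if anything falls off the work surface, if the arm or the gripper's body presses on something with over 40 N, if the wrist force passes 120 N, or if a joint passes its speed limit or range.

### The arm

A 6-joint arm with a two-finger parallel gripper is mounted at the origin on the work surface. World frame = base frame: x ahead of the robot, y to its left, z up, the work surface at z = 0. Lengths are in m, angles in degrees, forces in N, time in s.
With the tool pointing down it reaches from about 0.375 to 0.9 m from the base axis. Payload 3.1 kg.
Tool frame: the origin (TCP) lies midway between the tips of the shut fingers; the grasp point (between the pads) lies 19 mm behind it; z points along the fingers, y is the line along which they close (so a half turn about z gives the same grasp; the last joint's range is limited). The gripper opens to 87 mm and grips with 3 to 60 N. Pads are 19 mm wide; open, the fingers measure 117 mm over their backs; the gripper's body (75 mm by 190 mm) begins 51 mm behind the grasp point.
Start: joints at [57.955, 30.224, 82.088, -0, 67.689, -10.227], TCP at [0.232, 0.58, 0.223] pointing down, gripper open.
Joint ranges: [-176.69, 176.69], [-43.24, 126.21], [12.49, 139.97], [-82, 262], [0, 151.66], [-163.58, 163.58]. Speed limits (degrees/s): [159.86, 159.86, 180, 180, 180, 180].

### API

Orientations are given as a 3x3 rotation matrix whose columns are the frame's x, y, z axes.
In Python, from rig import bot, capture gives the robot as it stands (bot), with the cameras as plain functions.
- The arm moves only by the tool step_hand, called in YAML: its name, and indented under it one key for each argument. Schema: {"type":"object","properties":{"ticks":{"type":"array","items":{"type":"array","items":{"type":"array","items":{"type":"number"},"minItems":7,"maxItems":7},"minItems":1,"maxItems":20},"minItems":1,"maxItems":1},"only":{"type":"string"},"quiet":{"type":"boolean"},"lines":{"type":"string"}},"required":["ticks"],"additionalProperties":false}. ticks is a list that holds a single list of rows (three levels of brackets), with 1 to 20 rows, each of 7 numbers: dx, dy, dz in shares of 0.8 m (1.0 is 0.8 m), then a rotation vector rx, ry, rz in a scale on which 1.0 is 120 degrees, then the opening from 0.0 (shut) to 1.0 (fully open); each row is the pose to reach, as a shift and turn from the pose commanded when the call began, along the tool's axes at that moment; what a row does not reach only later rows make up. A row lasts 1/10 s, in which the tool goes at most 0.05 m and 8.59 degrees, less where a joint would pass 70% of its speed; a pose out of reach is approached as far as the arm can. The fingers move at their own pace and stop on an object; the grip force is fixed at half the most. Time passes only in rows, so rows that do not move let the fingers close. The tool returns the time, the measured TCP pose, the force, the opening and the grip force at its end. only (a regular expression) keeps the lines of the reply that match it, lines (a string "A,B") keeps lines A to B, and quiet returns only ok. Shift and turn numbers lie between -1 and 1, and a call with a number outside is refused. Input that does not fit is refused with a message, and nothing moves.
- bot.read_state(): the state, without advancing time (a new reading comes with each control period).
- capture(name): name is "scene" or "side" or "wrist"; returns a dict with "color" (420x560x3 uint8, red, green, blue), "K" (3x3 intrinsics, pixels), "D" ([k1, k2, p1, p2, k3] as OpenCV has them; the pictures are not rectified), "view" (4x4, takes a point from world to camera coordinates); the wrist camera has in their place "mount" (4x4, takes a point from camera to tool coordinates, whose origin is the TCP and whose axes are the flange's). Camera axes: x right, y up, looking along -z (the intrinsics and any distortion apply to the point x, -y, -z); pixel columns grow to the right and rows downward; lengths in m; the calibration is good to about 2 mm. A picture is of the moment at which its call begins: read the wrist's pose just before it. There is no depth.
- bot.hand_in(): hands the job in; it is judged then, once.
The state is a dict: "time_s": time; "joint_positions": joint angles; "qvel": joint speeds; "tau": joint torques, N m; "position": TCP position; "tcp_rot": TCP orientation; "force": force on the tool from outside, world axes, zero at the start; "moment": the same for the moment, N m; "opening": opening from 0.0 (shut) to 1.0 (fully open); "grasp_force": force on a finger pad.
Only numpy, scipy, OpenCV 4.12 (cv2) and the standard library are available. Lean on these libraries where they do the work, as an engineer would, in place of code of your own. Each camera call takes 0.05 s, during which the arm holds its last target. There are 200 camera calls.

## Working session

There is one attempt and no reset: what is moved stays moved. The work goes in short steps, Python scripts to look and compute and a tool call to move; the robot and the scene stay as the last step left them, time stands still between calls to the robot, and variables do not carry over. Pictures are saved under pics/ and viewed, at most 10 in all, crops included, and the job is handed in when it is done.

```bash
ls; mkdir -p pics; python3 - <<'E'
from rig import bot, capture
import cv2,numpy as np
s=bot.read_state();print(s['time_s'],s['position'],np.round(s['tcp_rot'],3).tolist(),s['opening'])
for n in("scene","side"):
    c=capture(n);cv2.imwrite(f"pics/{n}0.png",c["color"][:,:,::-1]);print(n,c["K"],c["D"],np.round(c["view"],4).tolist())
c=capture("wrist");cv2.imwrite("pics/wrist0.png",c["color"][:,:,::-1]);print(c["mount"],c["K"],c["D"])
E
```

```text
pics
rig.py
0.0 [0.23190866 0.57961631 0.22157376] [[-0.928, 0.372, -0.001], [0.372, 0.928, -0.002], [0.0, -0.002, -1.0]] 0.9991940825822608
scene [[415.70434742   0.         277.50282741]
 [  0.         415.70434742 210.91872842]
 [  0.           0.           1.        ]] [-0.05972775  0.          0.          0.          0.        ] [[0.6021, 0.7984, 0.0009, -0.3094], [-0.624, 0.4699, 0.6243, 0.2612], [0.498, -0.3765, 0.7812, -1.2791], [0.0, 0.0, 0.0, 1.0]]
side [[425.88283681   0.         283.60023168]
 [  0.         425.88283681 205.7813703 ]
 [  0.           0.           1.        ]] [0.01690656 0.         0.         0.         0.        ] [[0.9063, -0.4225, 0.0084, -0.4552], [0.2418, 0.5349, 0.8096, -0.1691], [-0.3465, -0.7317, 0.587, -1.0641], [0.0, 0.0, 0.0, 1.0]]
[[-1.72782625e-05  9.61051042e-01  2.76370936e-01  7.56198784e-02]
 [ 9.99999974e-01 -4.59062542e-05  2.22152577e-04  4.22005476e-04]
 [ 2.26187120e-04  2.76370932e-01 -9.61051017e-01 -1.62099830e-01]
 [ 0.00000000e+00  0.00000000e+00  0.00000000e+00  1.00000000e+00]] [[305.8710063    0.         276.13805014]
 [  0.         305.8710063  207.80250708]
 [  0.           0.           1.        ]] [-0.04129495  0.          0.          0.          0.        ]
```

View pics/scene0.png

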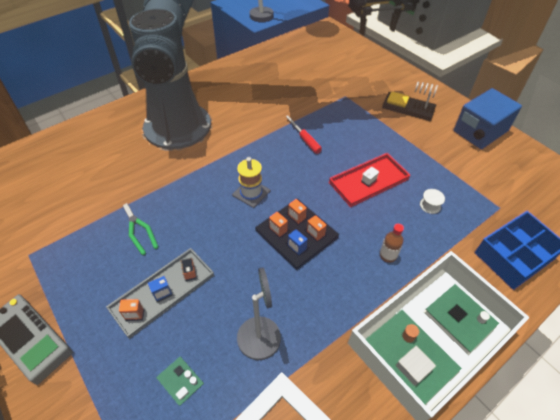

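View pics/side0.png

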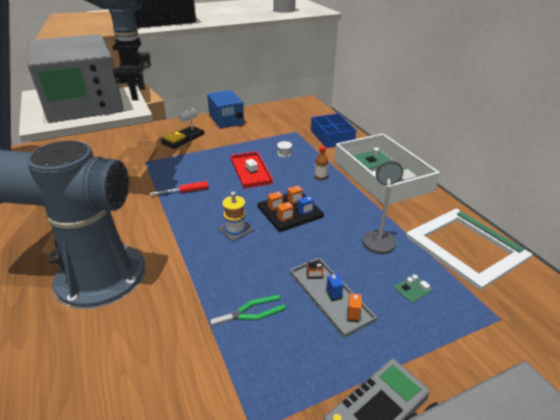

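The scene view shows the wrong blue relay in the kit at (298,241). In the stock tray, the tall orange is at (131,309), the blue at (160,288) and the black-topped short one at (189,268). The reject tray with the white relay is at (370,178). In the side view the kit blue is at (306,206), the tall orange at (355,305), and the white at (252,166).

```bash
cat > h.py <<'E'
import numpy as np,cv2
from rig import bot, capture
def cap(n):
    s=bot.read_state() if n=="wrist" else None
    c=capture(n)
    if s:
        T=np.eye(4);T[:3,:3]=s['tcp_rot'];T[:3,3]=s['position'];W=T@np.array(c['mount'])
    else: W=np.linalg.inv(c['view'])
    c['W']=W;return c
def rays(c,px):
    p=cv2.undistortPoints(np.array(px,float).reshape(-1,1,2),c['K'],np.array(c['D'],float))[:,0]
    d=np.c_[p[:,0],-p[:,1],-np.ones(len(p))]@c['W'][:3,:3].T
    return c['W'][:3,3],d
def plane(c,px,z):
    o,d=rays(c,px);return o+d*((z-o[2])/d[:,2])[:,None]
def tri(c1,p1,c2,p2):
    o1,d1=rays(c1,[p1]);o2,d2=rays(c2,[p2]);d1=d1[0];d2=d2[0]
    t=np.linalg.lstsq(np.c_[d1,-d2],o2-o1,rcond=None)[0]
    a=o1+t[0]*d1;b=o2+t[1]*d2;return (a+b)/2,np.linalg.norm(a-b)
def mask(c,col):
    h=cv2.cvtColor(c['color'],cv2.COLOR_RGB2HSV)
    lo,hi={'orange':((4,150,90),(18,255,255)),'blue':((105,190,80),(122,255,255)),'white':((0,0,150),(180,50,255)),'red':((0,190,80),(4,255,255))}[col]
    return cv2.inRange(h,lo,hi)
def blobs(c,col,amin=60):
    cs=cv2.findContours(mask(c,col),cv2.RETR_EXTERNAL,cv2.CHAIN_APPROX_NONE)[0]
    return [k for k in cs if cv2.contourArea(k)>amin]
E
python3 - <<'E'
from h import *
a=cap("scene");b=cap("side")
for n,p,q in [("kitblue",(298,241),(306,206)),("tall",(131,309),(355,307)),("white",(370,175),(252,166)),("sblue",(160,288),(335,287)),("lens",(265,288),(389,174)),("magfoot",(259,338),(379,241)),("pin",(249,160),(234,196)),("cap",(398,229),(322,149))]:
    x,e=tri(a,p,b,q);print(n,x.round(3),round(e,4))
print("reject corners",plane(a,[(331,181),(391,156),(410,178),(354,203)],0.02).round(3).tolist())
print("kit corners",plane(a,[(256,234),(293,200),(338,234),(297,264)],0.018).round(3).tolist())
print("stock corners",plane(a,[(109,296),(203,253),(214,274),(124,330)],0.016).round(3).tolist())
E
```

```text
kitblue [0.577 0.011 0.032] 0.0074
tall [ 0.5   -0.376  0.032] 0.0026
white [0.522 0.304 0.023] 0.0078
sblue [ 0.491 -0.304  0.03 ] 0.0037
lens [ 0.708 -0.173  0.21 ] 0.002
magfoot [ 0.702 -0.19   0.005] 0.0003
pin [0.364 0.025 0.12 ] 0.0076
cap [0.72  0.174 0.106] 0.0005
reject corners [[0.47, 0.212, 0.02], [0.5, 0.412, 0.02], [0.59, 0.391, 0.02], [0.563, 0.208, 0.02]]
kit corners [[0.49, -0.047, 0.018], [0.46, 0.091, 0.018], [0.61, 0.111, 0.018], [0.616, -0.021, 0.018]]
stock corners [[0.432, -0.401, 0.016], [0.459, -0.177, 0.016], [0.523, -0.186, 0.016], [0.524, -0.407, 0.016]]
```

```bash
cat >> h.py <<'E'
from scipy.spatial.transform import Rotation as R
def delta(p,ang):
    "tool-axes step to TCP p (world), tool y at world angle ang deg, pointing down"
    s=bot.read_state();R0=np.array(s['tcp_rot']);a=np.radians(ang)
    y=np.array([np.cos(a),np.sin(a),0]);z=np.array([0,0,-1.]);R1=np.c_[np.cross(y,z),y,z]
    d=R0.T@(np.array(p)-s['position']);r=R.from_matrix(R0.T@R1).as_rotvec(degrees=True)
    print("delta",d.round(4),r.round(2),"t",round(s['time_s'],2),"op",round(s['opening'],3),"dist",round(np.linalg.norm(d),3))
E
python3 -c "
from h import *
delta((0.53,0.30,0.25),100)"
```

```text
delta [-0.3806 -0.1492 -0.0278] [-5.000e-02 -2.000e-02 -3.182e+01] t 0.25 op 0.999 dist 0.41
```

The rows are not in the units I measure in: shifts go in shares of 0.8 m and turns go in shares of 120 degrees. I convert before sending: -0.38 m / 0.8 = -0.475, -0.149 m / 0.8 = -0.1863, -32 degrees / 120 = -0.2667.

step_hand:
  ticks:
    - [[-0.475,-0.1863,-0.035,0,0,-0.2667,1],[-0.475,-0.1863,-0.035,0,0,-0.2667,1],[-0.475,-0.1863,-0.035,0,0,-0.2667,1],[-0.475,-0.1863,-0.035,0,0,-0.2667,1],[-0.475,-0.1863,-0.035,0,0,-0.2667,1],[-0.475,-0.1863,-0.035,0,0,-0.2667,1],[-0.475,-0.1863,-0.035,0,0,-0.2667,1],[-0.475,-0.1863,-0.035,0,0,-0.2667,1],[-0.475,-0.1863,-0.035,0,0,-0.2667,1],[-0.475,-0.1863,-0.035,0,0,-0.2667,1],[-0.475,-0.1863,-0.035,0,0,-0.2667,0.52],[-0.475,-0.1863,-0.035,0,0,-0.2667,0.52]]

```text
time_s: 1.45
position: [0.5279, 0.3019, 0.2502]
tcp_rot: [[-0.984, -0.179, -0.002], [-0.179, 0.984, 0.0], [0.002, 0.0, -1.0]]
force: [0.4, -0.2, -0.4]
opening: 0.895
grasp_force: 0.0
```

```bash
python3 - <<'E'
from h import *
import pickle
c=cap("wrist");cv2.imwrite("pics/w1.png",c['color'][:,:,::-1]);pickle.dump(c,open("w1.pkl","wb"))
for col in("white","red","blue","orange"):
    for k in blobs(c,col,150):
        (x,y),(w,h),a=cv2.minAreaRect(k);print(col,round(x),round(y),round(w),round(h),cv2.contourArea(k))
delta((0.55,0.03,0.25),100)
E
```

```text
white 308 308 13 36 318.5
white 257 292 13 268 3160.5
white 279 179 30 23 625.5
red 280 175 156 76 11177.0
red 278 16 21 40 697.0
orange 195 339 50 9 267.0
orange 492 222 131 67 1514.0
orange 92 188 37 37 610.5
orange 91 133 34 36 560.5
orange 42 126 36 40 713.5
orange 506 94 188 105 8483.5
delta [ 0.027  -0.2716  0.0003] [ 0.02 -0.08  0.32] t 1.5 op 0.851 dist 0.273
```

View pics/w1.png

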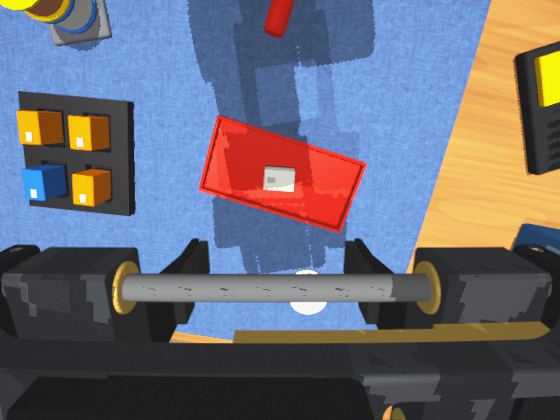

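The wrist view shows the red tray with corners near (217,116), (366,163), (341,231) and (200,187), with the white relay at (279,179). The kit is on the left, with the blue relay at (40,182). Next I move over the kit for a second view.

Converted, -0.13 m / 0.8 = -0.1625, 0.03 m / 0.8 = 0.0375.

step_hand:
  ticks:
    - [[0.0375,-0.1625,0,0,0,0,0.52],[0.0375,-0.1625,0,0,0,0,0.52],[0.0375,-0.1625,0,0,0,0,0.52],[0.0375,-0.1625,0,0,0,0,0.52],[0.0375,-0.1625,0,0,0,0,0.52]]

```text
time_s: 2.0
position: [0.5226, 0.1682, 0.2508]
tcp_rot: [[-0.984, -0.177, 0.0], [-0.177, 0.984, 0.001], [-0.0, 0.001, -1.0]]
force: [0.7, -0.2, 0.5]
opening: 0.535
grasp_force: 0.0
```

```bash
python3 - <<'E'
from h import *
import pickle
c=cap("wrist");cv2.imwrite("pics/w2.png",c['color'][:,:,::-1]);pickle.dump(c,open("w2.pkl","wb"))
E
```

step_hand:
  ticks:
    - [[0.075,-0.175,0,0,0,0,0.52],[0.075,-0.175,0,0,0,0,0.52],[0.075,-0.175,0,0,0,0,0.52],[0.075,-0.175,0,0,0,0,0.52],[0.075,-0.175,0,0,0,0,0.52]]

```text
time_s: 2.55
position: [0.4891, 0.0195, 0.2507]
tcp_rot: [[-0.984, -0.176, 0.001], [-0.176, 0.984, 0.001], [-0.001, 0.001, -1.0]]
force: [-0.4, -0.1, 0.1]
opening: 0.521
grasp_force: 0.0
```

```bash
python3 - <<'E'
from h import *
import pickle
c=cap("wrist");cv2.imwrite("pics/w3.png",c['color'][:,:,::-1]);pickle.dump(c,open("w3.pkl","wb"))
w2=pickle.load(open("w2.pkl","rb"))
im=np.vstack([w2['color'][:250],c['color'][:250]]);cv2.imwrite("pics/v23.png",im[:,:,::-1])
E
```

```text
(no output)
```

View pics/v23.png

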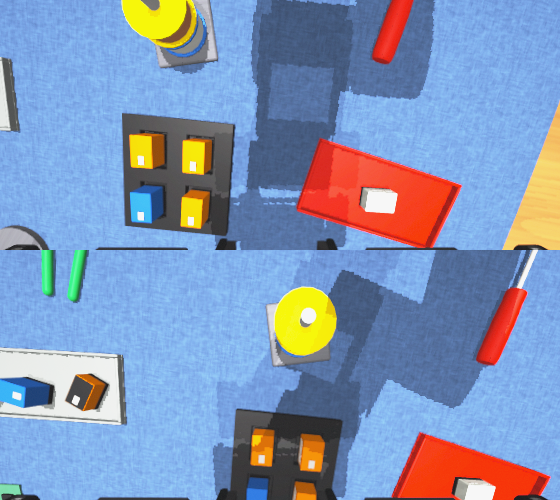

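The top half (w2) shows the whole kit, with the blue relay at (147,204), and the reject tray. I zoom in on the kit and reject tray in w1 and w2 to pick corners.

```bash
python3 - <<'E'
from h import *
import pickle
a,b=[pickle.load(open(f"w{i}.pkl","rb"))['color'] for i in(1,2)]
z=lambda i,x,y,w,h:cv2.resize(i[y:y+h,x:x+w],(400,300),interpolation=cv2.INTER_CUBIC)
# 4 crops
im=np.vstack([np.hstack([z(a,10,85,140,135)if 0 else z(a,5,85,160,120)if 0 else cv2.resize(a[110:218,10:154],(400,300)),cv2.resize(b[135:240,115:255],(400,300))]),np.hstack([cv2.resize(a[110:236,195:363],(400,300)),cv2.resize(b[130:250,295:455],(400,300))])])
cv2.imwrite("pics/z.png",im[:,:,::-1])
E
```

```text
(no output)
```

View pics/z.png

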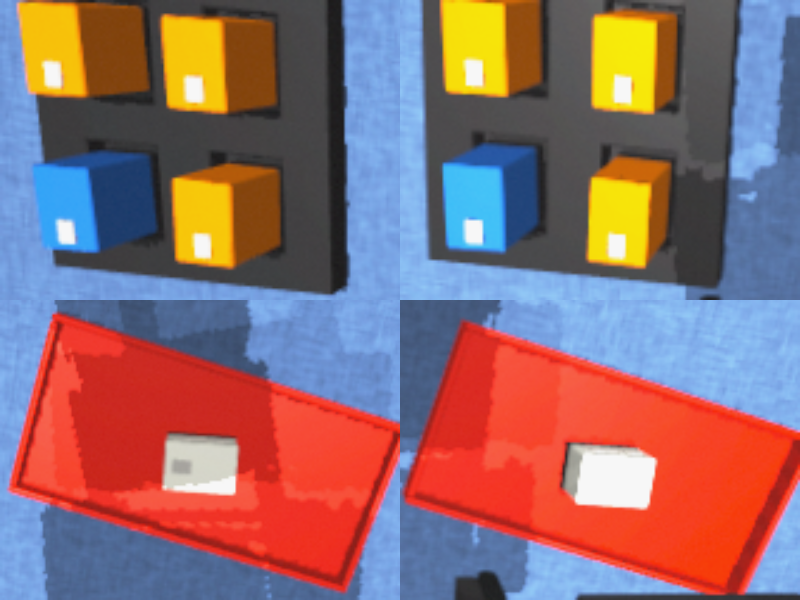

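Top row: the blue relay's light top face is in both views. Bottom row: the white relay stands right of centre in the tray, so the left (low-y) half is free. I triangulate the corners.

```bash
python3 - <<'E'
from h import *
import pickle
a,b=[pickle.load(open(f"w{i}.pkl","rb")) for i in(1,2)]
m=lambda P,x,y,s:[( x+(u+.5)*s-.5, y+(v+.5)*s-.5) for u,v in P]
def go(n,A,B):
    r=[tri(a,p,b,q) for p,q in zip(A,B)];X=np.array([x for x,_ in r]);print(n,X.round(4).tolist(),"mean",X.mean(0).round(4),"err",np.round([e for _,e in r],4));return X
A=m([(35,163),(92,168),(97,251),(44,243)],10,110,.36);B=m([(43,147),(107,150),(106,251),(47,246)],115,135,.35)
go("blue",A,B)
def rect(n,c,P,z):
    X=plane(c,P,z)[:,:2];print(n,z,X.round(4).tolist(),"c",X.mean(0).round(4),"sides",np.linalg.norm(np.roll(X,-1,0)-X,axis=1).round(4),"ang",np.degrees(np.arctan2(*(np.roll(X,-1,0)-X).T[::-1])).round(1))
rect("blue a",a,A,.056);rect("blue b",b,B,.056)
go("kitcorner",m([(55,265),(330,293)],10,110,.36),m([(30,259),(317,287)],115,135,.35))
W=m([(166,437-300),(238,437-300),(236,495-300),(163,491-300)],195,110,.42);V=m([(178,149),(256,160),(248,208),(178,202)],295,130,.4)
go("white",W,V);rect("white a",a,W,.038);rect("white b",b,V,.038)
P=m([(57,14),(400,127),(345,290),(12,190)],195,110,.42);Q=m([(63,20),(340,297),(8,197)],295,130,.4)
go("reject",[P[0],P[2],P[3]],Q);rect("rej",a,P,.02)
rect("kit b",b,[(123,113),(234,124),Q and m([(317,287)],115,135,.35)[0],m([(30,259)],115,135,.35)[0]],.018)
E
```

```text
blue [[0.559, -0.008, 0.049], [0.555, 0.0209, 0.0526], [0.5942, 0.0259, 0.0585], [0.5966, -0.0005, 0.0563]] mean [0.5762 0.0096 0.0541] err [0.0062 0.0074 0.0001 0.0015]
blue a 0.056 [[0.5601, -0.003], [0.5579, 0.0227], [0.5953, 0.024], [0.596, -0.0004]] c [0.5773 0.0108] sides [0.0258 0.0375 0.0244 0.036 ] ang [  94.9    2.   -88.5 -175.9]
blue b 0.056 [[0.5537, -0.0045], [0.5502, 0.0225], [0.5952, 0.025], [0.5976, -0.0008]] c [0.5742 0.0105] sides [0.0272 0.0451 0.0259 0.044 ] ang [  97.3    3.2  -84.8 -175.1]
kitcorner [[0.6206, -0.0243, 0.0202], [0.6097, 0.1139, 0.0212]] mean [0.6152 0.0448 0.0207] err [0.     0.0001]
white [[0.5121, 0.2843, 0.0286], [0.5061, 0.3205, 0.041], [0.5349, 0.3261, 0.0354], [0.5379, 0.2877, 0.0398]] mean [0.5228 0.3047 0.0362] err [0.0001 0.0047 0.0001 0.0015]
white a 0.038 [[0.5108, 0.2844], [0.5041, 0.3209], [0.5344, 0.3259], [0.5391, 0.2877]] c [0.5221 0.3047] sides [0.0371 0.0307 0.0385 0.0286] ang [ 100.3    9.2  -82.9 -173.5]
white b 0.038 [[0.5106, 0.2812], [0.509, 0.3218], [0.5343, 0.325], [0.5376, 0.2883]] c [0.5228 0.3041] sides [0.0407 0.0255 0.0368 0.0279] ang [  92.2    7.   -84.9 -165.2]
reject [[0.4602, 0.2152, 0.006], [0.5809, 0.4002, 0.0195], [0.5575, 0.2046, 0.0158]] mean [0.5329 0.2733 0.0137] err [0.0007 0.0021 0.0021]
rej 0.02 [[0.4604, 0.2177], [0.4854, 0.4076], [0.5818, 0.4001], [0.5575, 0.2054]] c [0.5213 0.3077] sides [0.1915 0.0967 0.1963 0.0979] ang [ 82.5  -4.4 -97.1 172.7]
kit b 0.018 [[0.4725, -0.0349], [0.4621, 0.1042], [0.611, 0.1136], [0.6216, -0.0253]] c [0.5418 0.0394] sides [0.1395 0.1492 0.1393 0.1494] ang [  94.3    3.6  -85.6 -176.3]
```

Checks pass: the kit measures 0.149 x 0.139 at yaw 4°, the blue relay is at (0.577,0.011) with its top at about 0.055, and the reject tray is centred at (0.521,0.308), yaw −7°.

```bash
python3 -c "
from h import *
delta((0.577,0.0112,0.12),94.1)"
```

```text
delta [-0.0847 -0.0247  0.1307] [0.05 0.04 6.13] t 2.6 op 0.519 dist 0.158
```

Converted, 0.131 m / 0.8 = 0.1638, -0.0847 m / 0.8 = -0.1059, 6.1 degrees / 120 = 0.0508.

step_hand:
  ticks:
    - [[-0.1059,-0.0309,0.1638,0,0,0.0508,0.52],[-0.1059,-0.0309,0.1638,0,0,0.0508,0.52],[-0.1059,-0.0309,0.1638,0,0,0.0508,0.52],[-0.1059,-0.0309,0.1638,0,0,0.0508,0.52],[-0.1059,-0.0309,0.1638,0,0,0.0508,0.52],[-0.1059,-0.0309,0.1638,0,0,0.0508,0.52]]

```text
time_s: 3.2
position: [0.5764, 0.0112, 0.1208]
tcp_rot: [[-0.997, -0.073, 0.001], [-0.073, 0.997, 0.0], [-0.001, -0.0, -1.0]]
force: [-0.2, 1.1, 0.2]
opening: 0.521
grasp_force: 0.0
```

```bash
python3 -c "
from h import *
delta((0.577,0.0112,0.028),94.1)
c=cap('wrist');cv2.imwrite('pics/w4.png',c['color'][:,:,::-1])"
```

```text
delta [-0.0005 -0.      0.0928] [-0.    0.04  0.11] t 3.2 op 0.521 dist 0.093
```

View pics/w4.png

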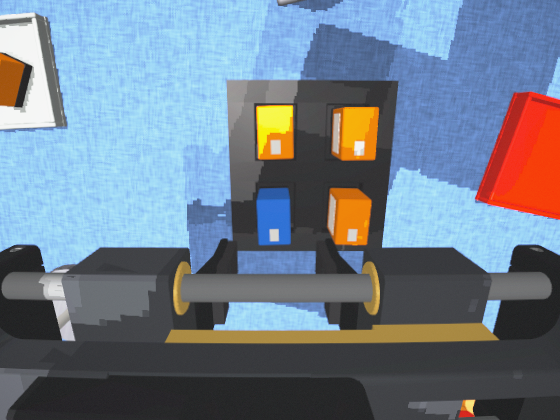

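The blue relay at (274,218) is centred between the fingers at (230,275) and (328,275). Descending and gripping.

Converted, 0.093 m / 0.8 = 0.1163, 0.075 m / 0.8 = 0.0938.

step_hand:
  ticks:
    - [[0,0,0.0375,0,0,0,0.52],[0,0,0.0688,0,0,0,0.52],[0,0,0.0938,0,0,0,0.52],[0,0,0.1163,0,0,0,0.52],[0,0,0.1163,0,0,0,0.52],[0,0,0.1163,0,0,0,0],[0,0,0.1163,0,0,0,0],[0,0,0.1163,0,0,0,0],[0,0,0.1163,0,0,0,0],[0,0,0.1163,0,0,0,0],[0,0,0.1163,0,0,0,0],[0,0,0.1163,0,0,0,0]]

```text
time_s: 4.45
position: [0.5774, 0.0096, 0.0281]
tcp_rot: [[-0.997, -0.071, 0.002], [-0.071, 0.997, -0.0], [-0.002, -0.0, -1.0]]
force: [-1.2, 1.5, 6.8]
opening: 0.298
grasp_force: 30.0
```

Converted, -0.13 m / 0.8 = -0.1625, -0.09 m / 0.8 = -0.1125.

step_hand:
  ticks:
    - [[0,0,-0.025,0,0,0,0],[0,0,-0.0625,0,0,0,0],[0,0,-0.1125,0,0,0,0],[0,0,-0.1625,0,0,0,0],[0,0,-0.1625,0,0,0,0]]

```text
time_s: 4.95
position: [0.5805, 0.0091, 0.1623]
tcp_rot: [[-0.997, -0.071, 0.012], [-0.071, 0.997, -0.002], [-0.012, -0.003, -1.0]]
force: [1.1, -0.2, -0.5]
opening: 0.298
grasp_force: 30.0
```

```bash
python3 -c "
from h import *
print(bot.read_state()['joint_positions'],bot.read_state()['grasp_force'])
delta((0.5137,0.2482,0.1),-7.3)
c=cap('side');cv2.imwrite('pics/s1.png',c['color'][:,:,::-1])"
```

```text
[-1.01245698e+01  3.09031527e+01  9.25096916e+01 -5.59496683e-04
  5.58773398e+01 -1.04221112e+02] 29.999457271769643
delta [0.0503 0.2435 0.061 ] [  0.48   0.65 101.4 ] t 4.95 op 0.298 dist 0.256
```

Converted, 0.2435 m / 0.8 = 0.3044, 0.06 m / 0.8 = 0.075, 101.4 degrees / 120 = 0.845.

step_hand:
  ticks:
    - [[0.0625,0.3044,0,0,0,0.4167,0],[0.0625,0.3044,0,0,0,0.4167,0],[0.0625,0.3044,0,0,0,0.4167,0],[0.0625,0.3044,0,0,0,0.4167,0],[0.0625,0.3044,0,0,0,0.4167,0],[0.0625,0.3044,0,0,0,0.4167,0],[0.0625,0.3044,0,0.0042,0.005,0.845,0],[0.0625,0.3044,0,0.0042,0.005,0.845,0],[0.0625,0.3044,0,0.0042,0.005,0.845,0],[0.0625,0.3044,0,0.0042,0.005,0.845,0],[0.0625,0.3044,0,0.0042,0.005,0.845,0],[0.0625,0.3044,0,0.0042,0.005,0.845,0],[0.0625,0.3044,0.0375,0.0042,0.005,0.845,0],[0.0625,0.3044,0.075,0.0042,0.005,0.845,0],[0.0625,0.3044,0.075,0.0042,0.005,0.845,0]]

```text
time_s: 6.5
position: [0.5048, 0.2476, 0.0917]
tcp_rot: [[0.128, 0.992, -0.024], [0.992, -0.128, -0.002], [-0.005, -0.023, -1.0]]
force: [-0.8, -0.7, -0.6]
opening: 0.296
grasp_force: 30.0
```

```bash
python3 -c "
from h import *
print(bot.read_state()['grasp_force'])
delta((0.5137,0.2482,0.027),-7.3)
c=cap('wrist')['color'];s=cap('side')
x=s['color'][110:260,160:360];cv2.imwrite('pics/v5.png',np.hstack([c,cv2.resize(x,(240,180)).repeat(1,0) if 0 else np.vstack([cv2.resize(x,(240,180)),np.zeros((240,240,3),np.uint8)])])[:,:,::-1])"
```

```text
29.999381988309324
delta [0.002  0.0102 0.0645] [-1.33  0.27 -0.03] t 6.5 op 0.296 dist 0.065
```

View pics/v5.png

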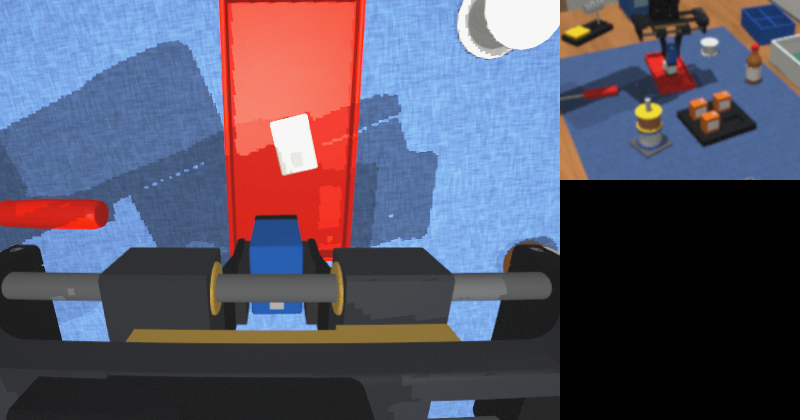

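The blue relay is held, the white relay is well ahead at (293,145), and the tray centreline is to the right, which agrees with the +10 mm correction. I descend slowly.

Converted, 0.055 m / 0.8 = 0.0688, 0.05 m / 0.8 = 0.0625, -1.3 degrees / 120 = -0.0108.

step_hand:
  ticks:
    - [[0.0025,0.0128,0,-0.0108,0.0025,0,0],[0.0025,0.0128,0.025,-0.0108,0.0025,0,0],[0.0025,0.0128,0.05,-0.0108,0.0025,0,0],[0.0025,0.0128,0.0625,-0.0108,0.0025,0,0],[0.0025,0.0128,0.0688,-0.0108,0.0025,0,0],[0.0025,0.0128,0.0688,-0.0108,0.0025,0,0],[0.0025,0.0128,0.0688,-0.0108,0.0025,0,0]]

```text
time_s: 7.3
position: [0.5198, 0.25, 0.0422]
tcp_rot: [[0.127, 0.992, 0.013], [0.992, -0.127, 0.004], [0.006, 0.012, -1.0]]
force: [0.1, 0.5, -0.5]
opening: 0.295
grasp_force: 30.0
```

```bash
python3 -c "
from h import *
delta((0.5137,0.2482,0.027),-7.3)"
```

```text
delta [-0.0026 -0.006   0.0151] [ 0.71 -0.33 -0.02] t 7.3 op 0.295 dist 0.016
```

Converted, 0.01 m / 0.8 = 0.0125, 0.004 m / 0.8 = 0.005, 0.7 degrees / 120 = 0.0058.

step_hand:
  ticks:
    - [[-0.0033,-0.0075,0.005,0.0058,-0.0025,0,0],[-0.0033,-0.0075,0.01,0.0058,-0.0025,0,0],[-0.0033,-0.0075,0.0125,0.0058,-0.0025,0,0],[-0.0033,-0.0075,0.0125,0.0058,-0.0025,0,0],[-0.0033,-0.0075,0.0125,0.0058,-0.0025,0,0]]

```text
time_s: 7.8
position: [0.513, 0.248, 0.0313]
tcp_rot: [[0.127, 0.992, -0.001], [0.992, -0.127, 0.0], [-0.0, -0.001, -1.0]]
force: [0.2, 0.3, -1.4]
opening: 0.295
grasp_force: 30.0
```

```bash
python3 -c "
from h import *
delta((0.5137,0.2482,0.026),-7.3)"
```

```text
delta [0.0003 0.0007 0.0053] [-0.08  0.   -0.02] t 7.8 op 0.295 dist 0.005
```

Converted, 0.0045 m / 0.8 = 0.0056, 0.004 m / 0.8 = 0.005.

step_hand:
  ticks:
    - [[0,0,0.0025,0,0,0,0],[0,0,0.005,0,0,0,0],[0,0,0.0056,0,0,0,0],[0,0,0.0056,0,0,0,0]]

```text
time_s: 8.2
position: [0.5128, 0.2479, 0.0267]
tcp_rot: [[0.127, 0.992, -0.002], [0.992, -0.127, -0.0], [-0.0, -0.002, -1.0]]
force: [-0.5, 0.5, -1.0]
opening: 0.297
grasp_force: 30.0
```

Converted, 0.001 m / 0.8 = 0.0013.

step_hand:
  ticks:
    - [[0,0,0.0013,0,0,0,0],[0,0,0.0013,0,0,0,0]]

```text
time_s: 8.4
position: [0.513, 0.248, 0.0261]
tcp_rot: [[0.127, 0.992, -0.001], [0.992, -0.127, 0.0], [0.0, -0.001, -1.0]]
force: [-0.7, 1.1, 2.1]
opening: 0.3
grasp_force: 30.0
```

Contact is at the expected height, so I release and retreat upward.

Converted, -0.2 m / 0.8 = -0.25, -0.16 m / 0.8 = -0.2.

step_hand:
  ticks:
    - [[0,0,0,0,0,0,0.36],[0,0,0,0,0,0,0.45],[0,0,0,0,0,0,0.5],[0,0,0,0,0,0,0.5],[0,0,-0.025,0,0,0,0.5],[0,0,-0.075,0,0,0,0.5],[0,0,-0.1375,0,0,0,0.5],[0,0,-0.2,0,0,0,0.5],[0,0,-0.25,0,0,0,0.5],[0,0,-0.25,0,0,0,0.5]]

```text
time_s: 9.4
position: [0.5171, 0.2492, 0.2324]
tcp_rot: [[0.127, 0.992, 0.012], [0.992, -0.127, 0.004], [0.005, 0.012, -1.0]]
force: [2.3, -0.0, -0.2]
opening: 0.499
grasp_force: 0.0
```

```bash
python3 -c "
from h import *
c=cap('wrist');cv2.imwrite('pics/w6.png',c['color'][:,:,::-1])
for k in blobs(c,'blue',200):
    r=cv2.minAreaRect(k);print(r,plane(c,[r[0]],.05))
delta((0.47,-0.24,0.25),60)"
```

```text
((270.0, 189.5), (35.0, 20.0), 90.0) [[0.5124785  0.24972818 0.05      ]]
((545.3154296875, 35.97692108154297), (33.6134147644043, 74.7929458618164), 7.125016689300537) [[0.82606176 0.37858255 0.05      ]]
delta [-0.4903  0.0176 -0.022 ] [ 3.900e-01  5.000e-02 -6.731e+01] t 9.45 op 0.498 dist 0.491
```

```bash
python3 -c "
from h import *
delta((0.50,-0.30,0.25),75)"
```

```text
delta [-0.5459  0.055  -0.0219] [  0.39   0.11 -82.31] t 9.45 op 0.498 dist 0.549
```

Converted, -0.546 m / 0.8 = -0.6825, -0.3 m / 0.8 = -0.375, -82.3 degrees / 120 = -0.6858.

step_hand:
  ticks:
    - [[-0.375,0,-0.0275,0,0,-0.3333,0.5],[-0.375,0,-0.0275,0,0,-0.3333,0.5],[-0.375,0,-0.0275,0,0,-0.3333,0.5],[-0.375,0,-0.0275,0,0,-0.3333,0.5],[-0.375,0,-0.0275,0,0,-0.3333,0.5],[-0.375,0,-0.0275,0,0,-0.3333,0.5],[-0.6825,0.0688,-0.0275,0.0033,0,-0.6858,0.8],[-0.6825,0.0688,-0.0275,0.0033,0,-0.6858,0.8],[-0.6825,0.0688,-0.0275,0.0033,0,-0.6858,0.8],[-0.6825,0.0688,-0.0275,0.0033,0,-0.6858,0.8],[-0.6825,0.0688,-0.0275,0.0033,0,-0.6858,0.8],[-0.6825,0.0688,-0.0275,0.0033,0,-0.6858,0.8],[-0.6825,0.0688,-0.0275,0.0033,0,-0.6858,0.8]]

```text
time_s: 10.75
position: [0.4979, -0.3063, 0.2457]
tcp_rot: [[-0.964, 0.264, -0.008], [0.264, 0.964, -0.005], [0.006, -0.007, -1.0]]
force: [-0.6, 0.3, -0.0]
opening: 0.798
grasp_force: 0.0
```

```bash
python3 - <<'E'
from h import *
import pickle
c=cap("wrist");pickle.dump(c,open("w7.pkl","wb"))
delta((0.56,-0.36,0.25),75)
print(bot.read_state()['joint_positions'].round(1))
E
```

```text
delta [-0.0756 -0.0387 -0.005 ] [-0.21 -0.49 -0.27] t 10.8 op 0.798 dist 0.085
[ -42.1   25.6   86.6   -0.4   68.2 -116.7]
```

Converted, -0.075 m / 0.8 = -0.0938, -0.039 m / 0.8 = -0.0488.

step_hand:
  ticks:
    - [[-0.0938,-0.0488,-0.0063,0,0,0,0.8],[-0.0938,-0.0488,-0.0063,0,0,0,0.8],[-0.0938,-0.0488,-0.0063,0,0,0,0.8],[-0.0938,-0.0488,-0.0063,0,0,0,0.8]]

```text
time_s: 11.2
position: [0.5599, -0.3557, 0.2506]
tcp_rot: [[-0.966, 0.258, -0.01], [0.258, 0.966, 0.0], [0.01, -0.003, -1.0]]
force: [-1.2, 0.8, -0.1]
opening: 0.8
grasp_force: 0.0
```

```bash
python3 - <<'E'
from h import *
import pickle
a=pickle.load(open("w7.pkl","rb"))
c=cap("wrist");pickle.dump(c,open("w8.pkl","wb"))
for i in(a,c):
  for k in blobs(i,'orange',300):
    r=cv2.minAreaRect(k);print(np.round(r[0]),np.round(r[1]),plane(i,[r[0]],.05).round(3))
cv2.imwrite('pics/v8.png',np.hstack([cv2.resize(i['color'],(400,300)) for i in(a,c)])[:,:,::-1])
E
```

```text
[226. 200.] [31. 28.] [[ 0.498 -0.37   0.05 ]]
[ 24. 209.] [109.  25.] [[ 0.441 -0.623  0.05 ]]
[536. 127.] [40. 61.] [[0.507 0.003 0.05 ]]
[ 52. 137.] [164.  86.] [[ 0.371 -0.546  0.05 ]]
[30. 33.] [66. 61.] [[ 0.26  -0.521  0.05 ]]
[ 91. 172.] [250. 103.] [[ 0.484 -0.569  0.05 ]]
[546.  70.] [37. 25.] [[ 0.507 -0.023  0.05 ]]
[59. 77.] [186. 106.] [[ 0.374 -0.561  0.05 ]]
```

View pics/v8.png

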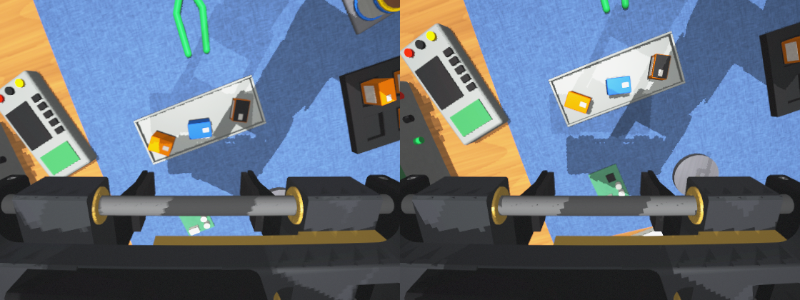

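In both views the tall orange relay stands at the left end of the stock tray, at about (228,200) and (248,143) full scale. I zoom in on it in both.

```bash
python3 - <<'E'
from h import *
import pickle
a,b=[pickle.load(open(f"w{i}.pkl","rb"))['color'] for i in(7,8)]
cv2.imwrite('pics/z2.png',np.hstack([cv2.resize(a[170:230,195:255],(400,400),interpolation=cv2.INTER_CUBIC),cv2.resize(b[113:173,218:278],(400,400),interpolation=cv2.INTER_CUBIC)])[:,:,::-1])
E
```

```text
(no output)
```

View pics/z2.png

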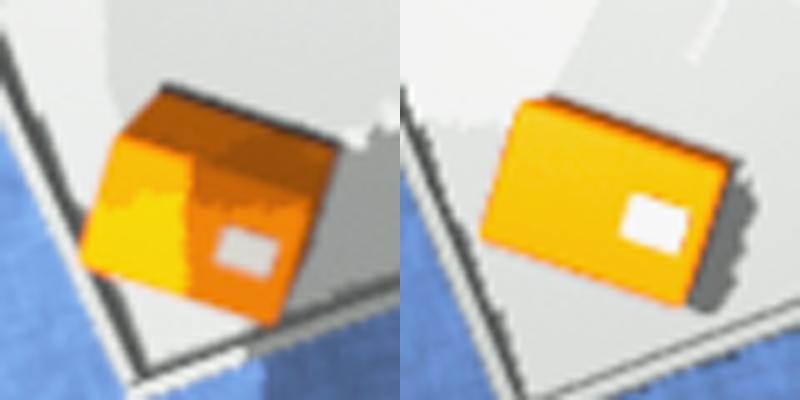

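The top faces are clear: corners (120,135), (312,198), (275,326), (83,264) on the left and (522,102), (730,163), (687,306), (482,238) on the right.

```bash
python3 - <<'E'
from h import *
import pickle
a,b=[pickle.load(open(f"w{i}.pkl","rb")) for i in(7,8)]
m=lambda P,x,y,s:[( x+(u+.5)*s-.5, y+(v+.5)*s-.5) for u,v in P]
A=m([(120,135),(312,198),(275,326),(83,264)],195,170,.15);B=m([(122,102),(330,163),(287,306),(82,238)],218,113,.15)
X=np.array([tri(a,p,b,q)[0] for p,q in zip(A,B)]);print(X.round(4).tolist(),X.mean(0).round(4))
for c,P in((a,A),(b,B)):
    X=plane(c,P,.054)[:,:2];d=np.roll(X,-1,0)-X;print(X.mean(0).round(4),np.linalg.norm(d,axis=1).round(4),np.degrees(np.arctan2(*d.T[::-1])).round(1))
# sblue
for c in(a,b):
  print([ (np.round(cv2.minAreaRect(k)[0]),plane(c,[cv2.minAreaRect(k)[0]],.05).round(3)) for k in blobs(c,'blue',150)])
E
```

```text
[[0.4814, -0.383, 0.0471], [0.5002, -0.3507, 0.0559], [0.522, -0.3647, 0.0539], [0.5018, -0.396, 0.0516]] [ 0.5013 -0.3736  0.0521]
[ 0.5011 -0.3729] [0.0358 0.0252 0.0364 0.0252] [  55.9  -32.6 -124.   146. ]
[ 0.5013 -0.3734] [0.037  0.0257 0.0375 0.0243] [  58.9  -32.4 -123.4  146.5]
[]
[]
```

Tall orange: centre (0.501,−0.373), top at about 0.053, long side at 57°, size 37x25 mm, all consistent. Finger closing direction is −33°.

```bash
python3 -c "
from h import *
delta((0.5012,-0.3732,0.12),-33)"
```

```text
delta [ 0.0504 -0.032   0.1316] [ -0.63  -0.24 108.04] t 11.25 op 0.801 dist 0.144
```

Converted, 0.131 m / 0.8 = 0.1638, 0.07 m / 0.8 = 0.0875, 108 degrees / 120 = 0.9.

step_hand:
  ticks:
    - [[0.0625,-0.04,0.0875,0,0,0.4167,0.5],[0.0625,-0.04,0.0875,0,0,0.4167,0.5],[0.0625,-0.04,0.0875,0,0,0.4167,0.5],[0.0625,-0.04,0.0875,0,0,0.4167,0.5],[0.0625,-0.04,0.0875,0,0,0.4167,0.5],[0.0625,-0.04,0.0875,0,0,0.4167,0.5],[0.0625,-0.04,0.1638,-0.005,-0.0017,0.9,0.5],[0.0625,-0.04,0.1638,-0.005,-0.0017,0.9,0.5],[0.0625,-0.04,0.1638,-0.005,-0.0017,0.9,0.5],[0.0625,-0.04,0.1638,-0.005,-0.0017,0.9,0.5],[0.0625,-0.04,0.1638,-0.005,-0.0017,0.9,0.5],[0.0625,-0.04,0.1638,-0.005,-0.0017,0.9,0.5],[0.0625,-0.04,0.1638,-0.005,-0.0017,0.9,0.5],[0.0625,-0.04,0.1638,-0.005,-0.0017,0.9,0.5],[0.0625,-0.04,0.1638,-0.005,-0.0017,0.9,0.5]]

```text
time_s: 12.75
position: [0.5025, -0.3747, 0.1222]
tcp_rot: [[0.542, 0.84, 0.002], [0.84, -0.542, -0.002], [-0.001, 0.003, -1.0]]
force: [-0.5, 1.7, 0.6]
opening: 0.503
grasp_force: 0.0
```

```bash
python3 -c "
from h import *
delta((0.5012,-0.3732,0.026),-33)
c=cap('wrist');m=mask(c,'orange')[:,180:380];m=m[200:330];print(plane(c,[(277,270)],.05))
k=max(cv2.findContours(m,0,2)[0],key=cv2.contourArea);print(cv2.minAreaRect(k),cv2.boundingRect(k))"
```

```text
delta [ 0.0006 -0.0021  0.0962] [0.16 0.04 0.15] t 12.75 op 0.503 dist 0.096
[[ 0.47820955 -0.41400662  0.05      ]]
((95.0, 20.0), (40.0, 32.0), 90.0) (79, 0, 33, 41)
```

Converted, 0.096 m / 0.8 = 0.12, 0.075 m / 0.8 = 0.0938.

step_hand:
  ticks:
    - [[0.0008,-0.0025,0.0375,0,0,0,0.5],[0.0008,-0.0025,0.0688,0,0,0,0.5],[0.0008,-0.0025,0.0938,0,0,0,0.5],[0.0008,-0.0025,0.12,0,0,0,0.5],[0.0008,-0.0025,0.12,0,0,0,0.5],[0.0008,-0.0025,0.12,0,0,0,0.5],[0.0008,-0.0025,0.12,0,0,0,0],[0.0008,-0.0025,0.12,0,0,0,0],[0.0008,-0.0025,0.12,0,0,0,0],[0.0008,-0.0025,0.12,0,0,0,0],[0.0008,-0.0025,0.12,0,0,0,0],[0.0008,-0.0025,0.12,0,0,0,0]]

```text
time_s: 14.0
position: [0.5023, -0.3752, 0.0271]
tcp_rot: [[0.545, 0.838, 0.004], [0.839, -0.545, -0.004], [-0.001, 0.005, -1.0]]
force: [-0.3, 0.6, 5.5]
opening: 0.299
grasp_force: 30.0
```

Converted, -0.17 m / 0.8 = -0.2125, -0.13 m / 0.8 = -0.1625.

step_hand:
  ticks:
    - [[0,0,-0.025,0,0,0,0],[0,0,-0.0625,0,0,0,0],[0,0,-0.1125,0,0,0,0],[0,0,-0.1625,0,0,0,0],[0,0,-0.2125,0,0,0,0],[0,0,-0.2125,0,0,0,0],[0,0,-0.2125,0,0,0,0]]

```text
time_s: 14.7
position: [0.5017, -0.3744, 0.1969]
tcp_rot: [[0.545, 0.838, 0.004], [0.838, -0.545, -0.004], [-0.002, 0.006, -1.0]]
force: [-0.0, -0.0, -1.1]
opening: 0.294
grasp_force: 30.0
```

```bash
python3 -c "
from h import *
delta((0.51,-0.16,0.2),-60)
delta((0.576,0.0115,0.16),-85.9)"
```

```text
delta [ 0.1843 -0.1098 -0.004 ] [3.500e-01 1.000e-02 2.698e+01] t 14.7 op 0.294 dist 0.215
delta [ 0.3641 -0.1482  0.0355] [ 0.35 -0.07 52.88] t 14.7 op 0.294 dist 0.395
```

Converted, 0.364 m / 0.8 = 0.455, 0.184 m / 0.8 = 0.23, 53 degrees / 120 = 0.4417.

step_hand:
  ticks:
    - [[0.23,-0.1375,-0.005,0,0,0.225,0],[0.23,-0.1375,-0.005,0,0,0.225,0],[0.23,-0.1375,-0.005,0,0,0.225,0],[0.23,-0.1375,-0.005,0,0,0.225,0],[0.23,-0.1375,-0.005,0,0,0.225,0],[0.455,-0.185,0,0,0,0.4417,0],[0.455,-0.185,0,0,0,0.4417,0],[0.455,-0.185,0,0,0,0.4417,0],[0.455,-0.185,0,0,0,0.4417,0],[0.455,-0.185,0.025,0.0025,0,0.4417,0],[0.455,-0.185,0.0444,0.0025,0,0.4417,0],[0.455,-0.185,0.0444,0.0025,0,0.4417,0],[0.455,-0.185,0.0444,0.0025,0,0.4417,0],[0.455,-0.185,0.0444,0.0025,0,0.4417,0]]

```text
time_s: 16.1
position: [0.5762, 0.0108, 0.1597]
tcp_rot: [[0.998, 0.069, 0.001], [0.069, -0.998, 0.001], [0.001, -0.001, -1.0]]
force: [-0.2, -0.1, -1.2]
opening: 0.298
grasp_force: 30.0
```

```bash
python3 -c "
from h import *
delta((0.576,0.0115,0.07),-85.9)
c=cap('side');cv2.imwrite('pics/s9.png',c['color'][:,:,::-1])"
```

```text
delta [-0.0002 -0.0006  0.0897] [-0.06 -0.03 -0.17] t 16.1 op 0.298 dist 0.09
```

The rows are not in the units I measure in: shifts go in shares of 0.8 m and turns go in shares of 120 degrees. I convert before sending: 0.115 m / 0.8 = 0.1438, 0.11 m / 0.8 = 0.1375.

step_hand:
  ticks:
    - [[0,-0.0008,0.0375,0,0,0,0],[0,-0.0008,0.075,0,0,0,0],[0,-0.0008,0.1063,0,0,0,0],[0,-0.0008,0.125,0,0,0,0],[0,-0.0008,0.1375,0,0,0,0],[0,-0.0008,0.1438,0,0,0,0],[0,-0.0008,0.1438,0,0,0,0],[0,-0.0008,0.1438,0,0,0,0]]

```text
time_s: 16.95
position: [0.5766, 0.012, 0.0454]
tcp_rot: [[0.998, 0.069, 0.002], [0.069, -0.998, 0.001], [0.002, -0.001, -1.0]]
force: [-0.2, 0.7, -1.1]
opening: 0.297
grasp_force: 30.0
```

```bash
python3 -c "
from h import *
delta((0.576,0.0115,0.029),-85.9)
a=cap('scene')['color'][180:280,240:360];b=cap('side')['color'][170:245,250:340]
cv2.imwrite('pics/v10.png',np.hstack([cv2.resize(a,(400,333)),cv2.resize(b,(400,333))])[:,:,::-1])"
```

```text
delta [-0.0007  0.0005  0.0164] [-0.05 -0.12 -0.13] t 16.95 op 0.297 dist 0.016
```

Now slowly into the pocket, watching the force.

Converted, 0.008 m / 0.8 = 0.01, 0.006 m / 0.8 = 0.0075.

step_hand:
  ticks:
    - [[-0.0006,0.0005,0.0038,0,0,0,0],[-0.0006,0.0005,0.0075,0,0,0,0],[-0.0006,0.0005,0.01,0,0,0,0],[-0.0006,0.0005,0.01,0,0,0,0]]

```text
time_s: 17.45
position: [0.575, 0.0119, 0.0362]
tcp_rot: [[0.998, 0.069, -0.001], [0.069, -0.998, 0.001], [-0.001, -0.001, -1.0]]
force: [-0.2, -0.1, -0.9]
opening: 0.293
grasp_force: 30.0
```

step_hand:
  ticks:
    - [[0,0,0.0025,0,0,0,0],[0,0,0.005,0,0,0,0],[0,0,0.0075,0,0,0,0],[0,0,0.0094,0,0,0,0],[0,0,0.0094,0,0,0,0]]

```text
time_s: 17.95
position: [0.5754, 0.0118, 0.0292]
tcp_rot: [[0.998, 0.07, 0.0], [0.07, -0.998, 0.001], [0.0, -0.001, -1.0]]
force: [-0.6, 0.5, 1.2]
opening: 0.296
grasp_force: 30.0
```

In the pocket with the underside near 6 mm. I nudge down, release and retreat.

Converted, -0.2 m / 0.8 = -0.25, -0.15 m / 0.8 = -0.1875.

step_hand:
  ticks:
    - [[0,0,0.0009,0,0,0,0],[0,0,0.0009,0,0,0,0],[0,0,0.0009,0,0,0,0.36],[0,0,0.0009,0,0,0,0.44],[0,0,0.0009,0,0,0,0.44],[0,0,0.0009,0,0,0,0.44],[0,0,-0.025,0,0,0,0.44],[0,0,-0.0625,0,0,0,0.44],[0,0,-0.125,0,0,0,0.44],[0,0,-0.1875,0,0,0,0.44],[0,0,-0.25,0,0,0,0.44],[-0.125,0,-0.25,0,0,0,0.44],[-0.125,0,-0.25,0,0,0,0.44],[-0.125,0,-0.25,0,0,0,0.44]]

```text
time_s: 19.35
position: [0.464, 0.0068, 0.227]
tcp_rot: [[0.997, 0.069, -0.015], [0.069, -0.998, 0.004], [-0.015, -0.005, -1.0]]
force: [0.3, 0.5, -0.6]
opening: 0.434
grasp_force: 0.0
```

```bash
python3 - <<'E'
from h import *
a=cap('scene')['color'];b=cap('side')['color']
cv2.imwrite('pics/v10.png',np.hstack([cv2.resize(a[140:280,230:430],(400,280)),cv2.resize(b[130:240,220:350],(400,338))[:280] if 0 else cv2.resize(b[140:238,220:360],(400,280))])[:,:,::-1])
E
```

```text
(no output)
```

View pics/v10.png

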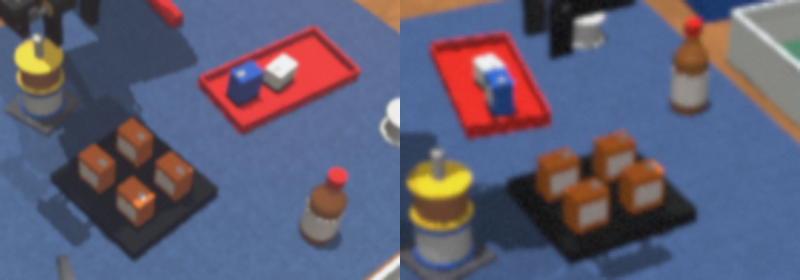

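The kit now holds four orange relays at equal height, with the new one at (135,200). The blue one stands upright in the red tray at (245,82) beside the white one. I hand in.

step_hand:
  ticks:
    - [[0,0,0,0,0,0,0.44],[0,0,0,0,0,0,0.44],[0,0,0,0,0,0,0.44]]

```text
time_s: 19.75
position: [0.477, 0.0044, 0.229]
tcp_rot: [[0.998, 0.07, 0.001], [0.07, -0.998, 0.001], [0.001, -0.001, -1.0]]
force: [-0.1, 0.2, 0.6]
opening: 0.44
grasp_force: 0.0
```

```bash
python3 -c "
from rig import bot, capture
print(bot.hand_in())"
```

```text
the job is handed in; nothing more can be done
None
```

The blue relay is standing released in the reject tray and the tall orange one from stock is seated in its kit pocket; I handed the job in at about 20 s, and the hand-in returned no verdict.

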